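# Lock the filter cartridge into the analyser's bayonet socket

### The job

Fit the filter cartridge (the steel one with two side lugs and a bar grip) into the bayonet socket on top of the moisture analyser: find the two slots with its lugs, press it in against the spring, twist it clockwise to the stop and let it rise into its notches, so that it stays locked upright when you let go. Work gently, never forcing the cartridge against the analyser, and leave the stopper and the jar where they are.

Things in the scene. Friction and masses are not known exactly. Their poses are not given: they have to be found in the camera images.
- cartridge: Filter cartridge, 90 to 150 g, standing upright, 68 mm tall. Origin: centre of its underside; z up. Steel cylinder 34 mm in diameter, 44 mm high, lowest 9 mm tapered to 25 mm. Two steel lugs stick out at either end of its x axis, 58 mm over their ends, 7 mm wide (y), from 10 to 16 mm above the underside. A half turn about z makes no difference.
- cartridge_grip (a point): Middle of the cartridge's black bar grip, 56 mm above the underside, axes as the cartridge's. The bar is 44 mm long along x (the same line as the lugs), 14 mm thick along y, and spans 44 to 68 mm above the underside: pinch it across its thickness.
- analyser: Moisture analyser, fixed. Origin: centre of its underside; x away from its display side, y to its left, z up. White housing x -60 to 120, y -150 to 150 mm, 85 mm high; a grey console 52 mm high at x -145 to -60 mm. Flat round chamber lid, 132 mm in diameter, 15 mm over the housing top at x 30, y -65 mm. Bayonet socket on the housing top at x 30, y 85 mm.
- socket_mouth (a point): Centre of the socket's mouth: on its axis, level with the rim, 125 mm over the bench; axes as the analyser's. Aluminium collar, bore 38 mm, 60 mm outside, 40 mm high, two 11 mm slots, half a turn apart, for the lugs through wall and rim. Collar clamped askew: the slot line lies up to 0.3 rad either way from the analyser's x axis; this pose does not show it: look or feel.
- socket_spring (a point): Top of the spring plunger in the bore, at rest 14 mm below the mouth: 600 N/m, no preload, firm stop 21 mm further down (12.6 N). Underside of the cartridge: 10 mm below the mouth with its lugs resting on the rim beside the slots; with its lugs in the slots it meets the plunger, and let go there it stands unlocked, about 16 mm below the mouth.
- socket_lock (a point): On the socket axis, 22 mm below the mouth: where the underside of the locked cartridge is. When the underside is 27 mm or more below the mouth (8 N) the lugs pass under the lip; then it turns only clockwise seen from above, 0.91 rad (at most 1.1) from the slots to a stop. There the spring lifts it 5 mm into 11 mm wide notches. More than 40 N between cartridge and analyser is too much.
- stopper: Bystander: plain steel stopper, 34 mm in diameter and 54 mm tall, no lugs, with a round black head 40 mm in diameter. Stands upright, origin at the centre of its underside.
- jar: Bystander: glass sample jar with lid, 60 mm in diameter, 85 mm tall, upright; origin at the centre of its underside.
Things that resemble listed ones, but are neither listed nor needed, are in the scene too. Leave any pink look-alike of the cartridge alone.

How it is judged:
On the way:
1. the cartridge is pressed into the socket against the spring, deeper than the rim lip (z of cartridge in the frame of socket_mouth below -0.0255 m and horizontal distance between cartridge and socket_mouth below 0.005 m), for 0.05 s.
At the end, for the whole second after the job is handed in: The cartridge is locked in the socket and at rest: underside 19.5 to 24.5 mm below the mouth (22 nominal), within 4 mm of the socket axis, tilted less than 0.1 rad, its lugs turned 0.45 to 1.35 rad from the analyser's x axis (z of cartridge in the frame of socket_mouth between -0.0245 and -0.0195 m and horizontal distance between cartridge and socket_mouth below 0.004 m and angle between the x axis of cartridge and the x axis of analyser, either way round between 0.45 and 1.35 rad and angle between cartridge's own z axis and vertical below 0.1 rad and linear speed of cartridge below 0.01 m/s); the robot touches nothing.
It fails at once if the cartridge is forced against the analyser (more than 40 N) (contact force between cartridge and analyser above 40 N).
It fails at once if the stopper is moved more than 20 mm (distance of stopper from where it was at the start of the episode above 0.02 m).
It fails at once if the jar is moved more than 20 mm (distance of jar from where it was at the start of the episode above 0.02 m).
It also fails if it takes over 67 s, if anything falls off the work surface, if the arm or the gripper's body presses on something with over 40 N, if the wrist force passes 120 N, or if a joint passes its speed limit or range.

### The arm

A 6-joint arm with a two-finger parallel gripper is mounted at the origin on the work surface. World frame = base frame: x ahead of the robot, y to its left, z up, the work surface at z = 0. Lengths are in m, angles in rad, forces in N, time in s.
With the tool pointing down it reaches from about 0.35 to 1 m from the base axis. Payload 7.1 kg.
Tool frame: the origin (TCP) lies between the finger pads; the fingertips stand 11 mm ahead of it and the grasp point (between the pads) lies 8 mm behind it; z points along the fingers, y is the line along which they close (so a half turn about z gives the same grasp; the last joint's range is limited). The gripper opens to 85 mm and grips with 20 to 120 N. Pads are 22 mm wide; open, the fingers measure 114 mm over their backs; the gripper's body (76 mm by 85 mm) begins 54 mm behind the grasp point. The pads swing forward as they close: fully open they stand 13 mm farther back than shut.
Start: joints at [-1.195, 0.423, 1.63, -0, 1.089, -0.019], TCP at [0.24, -0.577, 0.211] pointing down, gripper open.
Joint ranges: [-3, 3], [-0.9, 2.11], [0.09, 2.58], [-1.31, 4.45], [0.11, 2.69], [-2.54, 2.54]. Speed limits (rad/s): [2.39, 2.39, 3.01, 3.14, 3.14, 3.14].

### API

Orientations are given as a rotation vector (axis times angle).
In Python, from plant import bot gives the robot as it stands.
- The arm moves only by the shell command python3 -m pendant 'ROWS' [OPENING] [FORCE]. ROWS is JSON, a list of rows, each an object of numbers: "dx", "dy", "dz": the shift along the world's x, y, z in cm; "yaw": the turn about the world's z in degrees. In form: [{"dx": .., "dy": .., "dz": .., "yaw": ..}, ...]. A call has exactly 10 rows; each row shifts and turns the commanded pose from where the row before left it; what a row does not reach is not made up. A row lasts 1/8 s, in which the tool goes at most 62.5 mm and 10.7 degrees, less where a joint would pass 70% of its speed; a pose out of reach is approached as far as the arm can. A call is refused whole if a number of a shift passes 6.25 or a number of a turn 10.7, either way. A call with a gripper value outside its range is refused whole. OPENING is the closure in counts, from 0 (fully open) to 255 (shut), set as the call begins (- or left out, the last holds). The fingers move at their own pace and stop on an object; FORCE is the grip in N (left out, the last holds). Time passes only in rows, so rows that do not move let the fingers close, or fill a call up. It gives the time, the measured TCP pose, the force, the opening and the grip force at its end, in the units of the state.
- bot.sense(): the state, without advancing time (a new reading comes with each control period).
- bot.get_image(name): name is "scene" or "side" or "wrist"; returns a dict with "img" (400x640x3 uint8, red, green, blue), "camera_matrix" (3x3 intrinsics, pixels), "view" (4x4, takes a point from world to camera coordinates). Camera axes: x right, y down, z forward; pixel columns grow to the right and rows downward; lengths in m; the calibration is good to about 2 mm. A picture is of the moment at which its call begins. There is no depth.
- bot.hand_in(): hands the job in; it is judged then, once.
Trained networks look in the newest picture that a camera, given by its name, has taken for a name from the list of things; names that differ only in an ending like _2 or _b are one class to them, and where a whole thing is asked for, a point or a joint stands for the part that bears it (a point fixed in the world has none). Each returns a list of dicts, best first, with "conf" (0 to 1); they miss things now and then, are a little off and sometimes report something else, mostly with a low value. They report only what shows in the picture. A call takes as long as a camera call. They do not tell look-alikes from the thing itself.
- bot.look_for(camera, query): "position" ([column, row] in pixels, amid what is visible of it).
The state is a dict: "t": time; "joint_pos": joint angles; "qd": joint speeds; "effort": joint torques, N m; "eef_pos": TCP position; "tool_rot": TCP orientation; "contact_force": force on the tool from outside, world axes, zero at the start; "ft_torque": the same for the moment, N m; "gripper_width": opening from 0.0 (shut) to 1.0 (fully open); "grasp_force": force on a finger pad.
Only numpy, scipy, OpenCV 4.12 (cv2) and the standard library are available. Lean on these libraries where they do the work, as an engineer would, in place of code of your own. Each camera call takes 0.05 s, during which the arm holds its last target. There are 200 camera calls.

## Working session

There is one attempt and no reset: what is moved stays moved. The work goes in short steps, Python scripts to look and compute and a shell command to move; the robot and the scene stay as the last step left them, time stands still between calls to the robot, and variables do not carry over. Pictures are saved under pics/ and viewed, at most 10 in all, crops included, and the job is handed in when it is done.

```bash
mkdir -p pics; cat > h.py <<'E'
from plant import bot
import numpy as np, cv2
def ray(im,px,z):
    K=np.array(im["camera_matrix"]);V=np.array(im["view"]);R=V[:3,:3];t=V[:3,3]
    c=-R.T@t; d=R.T@np.linalg.inv(K)@np.array([px[0],px[1],1.]); return c+d*(z-c[2])/d[2]
def proj(im,p):
    V=np.array(im["view"]);q=V[:3,:3]@np.array(p)+V[:3,3];q=np.array(im["camera_matrix"])@q;return q[:2]/q[2]
def save(im,n,img=None):
    cv2.imwrite("pics/"+n,(im["img"] if img is None else img)[:,:,::-1])
E
python3 - <<'E'
from h import *
ims=[]
for c in ["scene","side"]:
    im=bot.get_image(c);ims.append(im["img"]);np.save(c+"0.npy",im,allow_pickle=True)
    print(c,np.round(-np.array(im["view"])[:3,:3].T@np.array(im["view"])[:3,3],3))
    for q,z in [("cartridge",.034),("cartridge_grip",.056),("analyser",.06),("socket_mouth",.125),("stopper",.03),("jar",.04)]:
        try:
            for r in bot.look_for(c,q)[:3]: print(c,q,r,np.round(ray(im,r["position"],z),3))
        except Exception as e: print(q,e)
cv2.imwrite("pics/a.png",ims[0][:,:,::-1]);cv2.imwrite("pics/b.png",ims[1][:,:,::-1])
print(bot.sense())
E
```

```text
scene [0.962 0.501 0.877]
scene cartridge {'position': [307.1, 170.9], 'conf': 0.73} [ 0.464 -0.281  0.034]
scene cartridge {'position': [317.2, 195.4], 'conf': 0.55} [ 0.497 -0.181  0.034]
scene cartridge_grip {'position': [312.4, 194.1], 'conf': 0.88} [ 0.517 -0.175  0.056]
scene cartridge_grip {'position': [308.2, 168.2], 'conf': 0.8} [ 0.468 -0.268  0.056]
scene analyser {'position': [367.8, 275.4], 'conf': 0.75} [0.562 0.114 0.06 ]
scene socket_mouth {'position': [363.8, 274.7], 'conf': 0.8} [0.599 0.139 0.125]
scene stopper {'position': [268.9, 184.1], 'conf': 0.68} [ 0.582 -0.301  0.03 ]
scene jar {'position': [256.2, 146.1], 'conf': 0.66} [ 0.533 -0.46   0.04 ]
side [0.087 0.729 0.889]
side cartridge {'position': [341.6, 206.6], 'conf': 0.86} [ 0.499 -0.183  0.034]
side cartridge {'position': [362.6, 191.9], 'conf': 0.52} [ 0.471 -0.27   0.034]
side cartridge_grip {'position': [365.7, 188.9], 'conf': 0.81} [ 0.459 -0.26   0.056]
side cartridge_grip {'position': [339.2, 204.6], 'conf': 0.57} [ 0.498 -0.165  0.056]
side analyser {'position': [274.8, 273.8], 'conf': 0.81} [0.526
[... 335 characters left out ...]
.7, 'joint_pos': array([-1.19502231e+00,  4.23054503e-01,  1.62986705e+00, -1.18543395e-05,
        1.08862712e+00, -1.90163179e-02]), 'qd': array([ 2.42117916e-04, -6.48739642e-04,  6.44748226e-04, -1.79594759e-03,
        1.26638917e-03,  5.12728780e-05]), 'effort': array([ 7.04488757e-04, -5.57177746e+01, -2.82102567e+01, -6.79449636e-05,
        7.76267207e-04, -1.60650569e-05]), 'eef_pos': array([ 0.2403953 , -0.57691843,  0.21066046]), 'tool_rot': array([ 3.08053932e+00,  6.16115411e-01, -3.97778581e-06]), 'contact_force': array([-0.48760968, -0.65222908, -0.73474085]), 'ft_torque': array([ 0.06945989, -0.02002079, -0.0443205 ]), 'grasp_force': 0.0, 'gripper_width': 0.9950788046274436}
```

View pics/a.png

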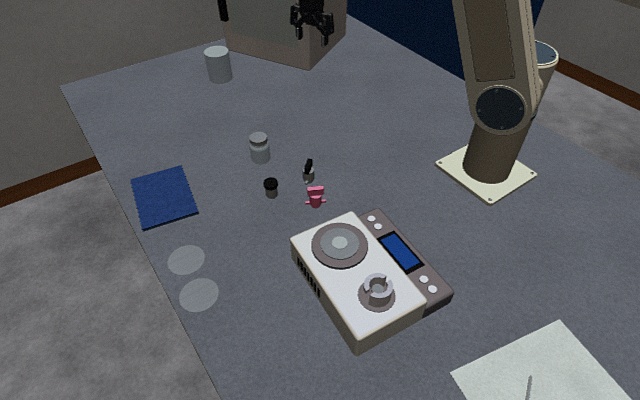

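View pics/b.png

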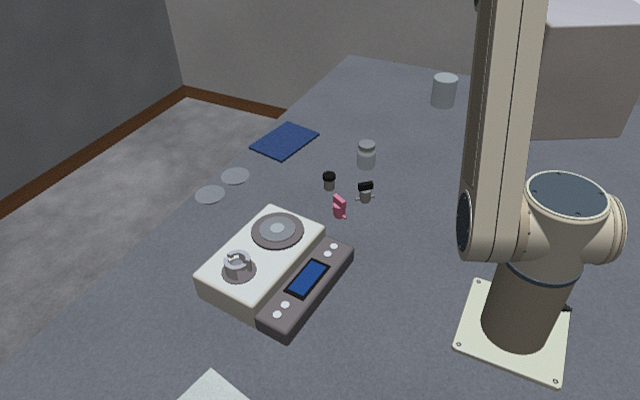

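The steel cartridge is at about (308,170) in scene and (365,192) in side. The pink look-alike is at (316,196) and (340,207). The socket mouth is near (378,284) in scene and (237,256) in side.

```bash
python3 - <<'E'
from h import *
S=np.load("scene0.npy",allow_pickle=True).item();D=np.load("side0.npy",allow_pickle=True).item()
print("sock",ray(S,[378,284],.125),ray(D,[237,256],.125))
print("lugs side",ray(D,[357,199],.013),ray(D,[375,197],.013))
cr=lambda im,x,y:cv2.resize(im["img"][y-25:y+25,x-33:x+33],(396,300),interpolation=cv2.INTER_CUBIC)
m=np.vstack([np.hstack([cr(S,308,172),cr(D,365,192)]),np.hstack([cr(S,378,288),cr(D,237,262)])])
save(None,"c.png",m)
E
```

```text
sock [0.58988518 0.17337563 0.125     ] [0.59518101 0.16957774 0.125     ]
lugs side [ 0.48256468 -0.25642171  0.013     ] [ 0.43848917 -0.28765045  0.013     ]
```

View pics/c.png

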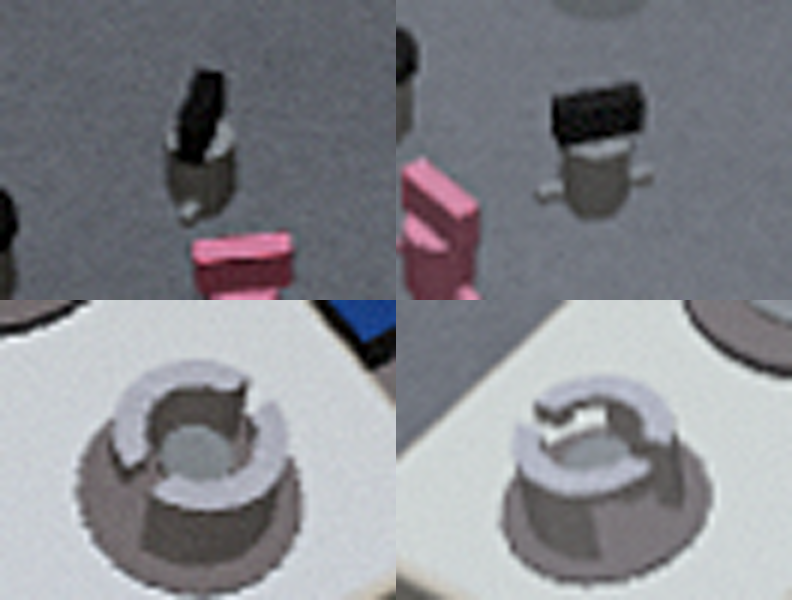

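```bash
python3 - <<'E'
from h import *
S=np.load("scene0.npy",allow_pickle=True).item();D=np.load("side0.npy",allow_pickle=True).item()
for im,c,a,b in [(S,[378.5,285.5],[388,278.5],[368,292.7]),(D,[237.3,259.8],[228,256.2],[248.3,262.8])]:
    A,B=ray(im,a,.125),ray(im,b,.125);d=A-B
    print(ray(im,c,.125),A,B,"ang",np.degrees(np.arctan2(d[1],d[0])))
A,B=ray(D,[357.2,198.7],.013),ray(D,[373.5,196],.013);d=A-B;print("lug",(A+B)/2,np.degrees(np.arctan2(d[1],d[0])))
# analyser x axis: housing top corners  scene (292,240)-(357,345)? back edge
for im,P in [(S,[[291,241],[355,346],[426,315],[352,212]]),(D,[[196,280],[270,206],[325,230],[256,307]])]:
    Q=[ray(im,p,.085)[:2] for p in P];print(np.round(Q,3))
R=cv2.Rodrigues(bot.sense()["tool_rot"])[0];print(R)
E
```

```text
[0.59137278 0.17670421 0.125     ] [0.56426793 0.1751534  0.125     ] [0.61971314 0.17740897 0.125     ] ang -177.67042796699573
[0.58793158 0.17892026 0.125     ] [0.61310734 0.17890783 0.125     ] [0.56078798 0.17579461 0.125     ] ang 3.40532362298526
lug [ 0.46338829 -0.27401617  0.013     ] 39.94255107299465
[[ 0.661 -0.052]
 [ 0.697  0.237]
 [ 0.538  0.269]
 [ 0.487 -0.042]]
[[ 0.663  0.242]
 [ 0.647 -0.049]
 [ 0.474 -0.03 ]
 [ 0.501  0.246]]
[[ 9.23075111e-01  3.84619733e-01  6.37111808e-06]
 [ 3.84619733e-01 -9.23075110e-01 -4.47676700e-05]
 [-1.13375087e-05  4.37743797e-05 -9.99999999e-01]]
```

```bash
python3 -m pendant '[{"dx":2.8,"dy":3.8,"dz":0,"yaw":2.2},{"dx":2.8,"dy":3.8,"dz":0,"yaw":2.2},{"dx":2.8,"dy":3.8,"dz":0,"yaw":2.2},{"dx":2.8,"dy":3.8,"dz":0,"yaw":2.2},{"dx":2.8,"dy":3.8,"dz":0,"yaw":2.2},{"dx":2.8,"dy":3.8,"dz":0,"yaw":2.2},{"dx":2.8,"dy":3.8,"dz":0,"yaw":2.2},{"dx":2.8,"dy":3.8,"dz":0,"yaw":2.2},{"dx":0},{"dx":0}]' 0 40
python3 - <<'E'
from h import *
im=bot.get_image("wrist");np.save("w1.npy",im,allow_pickle=True);save(im,"d.png")
for q,z in [("cartridge_grip",.06),("cartridge",.034)]:
    for r in bot.look_for("wrist",q)[:3]: print(q,r,np.round(ray(im,r["position"],z),3))
s=bot.sense();print(s["eef_pos"],s["joint_pos"])
E
```

```text
[ 0.24042557 -0.57686666  0.21064422] [-1.19495557e+00  4.23042822e-01  1.62992684e+00  7.25153293e-06
  1.08862918e+00 -1.89692666e-02]validation failed for argument at $[8]...
```

View pics/d.png

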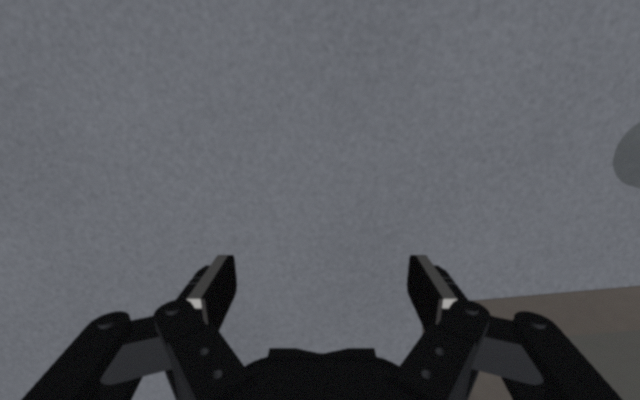

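The rows were refused because every key is needed in each one, so this picture shows only bare bench with the fingers at (215,280) and (430,280). I'm sending the full rows now.

```bash
python3 -m pendant '[{"dx":2.8,"dy":3.8,"dz":0,"yaw":2.2},{"dx":2.8,"dy":3.8,"dz":0,"yaw":2.2},{"dx":2.8,"dy":3.8,"dz":0,"yaw":2.2},{"dx":2.8,"dy":3.8,"dz":0,"yaw":2.2},{"dx":2.8,"dy":3.8,"dz":0,"yaw":2.2},{"dx":2.8,"dy":3.8,"dz":0,"yaw":2.2},{"dx":2.8,"dy":3.8,"dz":0,"yaw":2.2},{"dx":2.8,"dy":3.8,"dz":0,"yaw":2.2},{"dx":0,"dy":0,"dz":0,"yaw":0},{"dx":0,"dy":0,"dz":0,"yaw":0}]' 0 40
python3 - <<'E'
from h import *
im=bot.get_image("wrist");np.save("w1.npy",im,allow_pickle=True);save(im,"e.png")
for q,z in [("cartridge_grip",.06),("cartridge",.034)]:
    for r in bot.look_for("wrist",q)[:3]: print(q,r,np.round(ray(im,r["position"],z),3))
s=bot.sense();print(s["eef_pos"],s["joint_pos"])
E
```

```text
t: 2.1
eef_pos: [0.4643, -0.273, 0.2107]
tool_rot: [2.95, 1.081, -0.0]
contact_force: [-0.0, 0.0, -0.6]
gripper_width: 0.998
grasp_force: 0.0
cartridge_grip {'position': [319.4, 173.3], 'conf': 0.71} [ 0.469 -0.265  0.06 ]
cartridge_grip {'position': [278.0, 92.4], 'conf': 0.7} [ 0.505 -0.181  0.06 ]
cartridge_grip {'position': [110.8, 26.6], 'conf': 0.4} [ 0.45  -0.027  0.06 ]
cartridge {'position': [324.4, 175.8], 'conf': 0.97} [ 0.466 -0.275  0.034]
cartridge {'position': [274.6, 94.0], 'conf': 0.71} [ 0.5   -0.176  0.034]
[ 0.46383012 -0.27373822  0.21060595] [-5.55184921e-01  2.96944962e-01  1.82124812e+00 -1.40095351e-04
  1.02347061e+00  3.15264988e-01]
```

View pics/e.png

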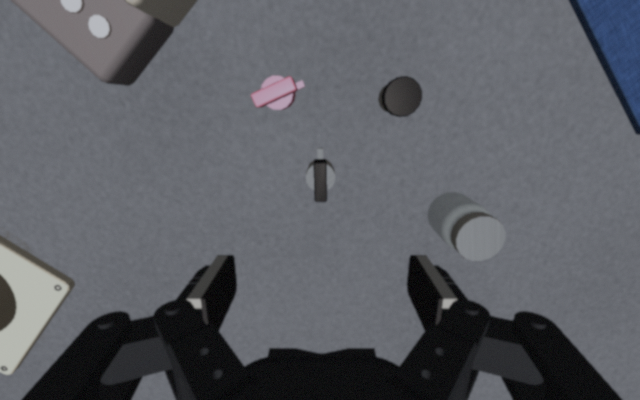

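The bar runs nearly vertical from (320,160) to (320,202), so it is aligned with the gripper. I'll refine the centre and angle by thresholding the black bar.

```bash
python3 - <<'E'
from h import *
im=np.load("w1.npy",allow_pickle=True).item()
m=(im["img"].max(2)<62).astype(np.uint8);m[:145]=0;m[215:]=0;m[:,:290]=0;m[:,350:]=0
p=cv2.findNonZero(m);r=cv2.minAreaRect(p);print(r)
b=cv2.boxPoints(r);i=sorted(b,key=lambda q:q[1]);t=(i[0]+i[1])/2;u=(i[2]+i[3])/2
T,U=ray(im,t,.068),ray(im,u,.068);d=T-U;print((T+U)/2,np.linalg.norm(d),np.degrees(np.arctan2(d[1],d[0])))
R=cv2.Rodrigues(bot.sense()["tool_rot"])[0];print(np.degrees(np.arctan2(R[1,0],R[0,0])))
E
```

```text
((319.0, 179.5), (41.0, 16.0), 90.0)
[ 0.46451584 -0.26856891  0.068     ] 0.04446013877941686 40.06239892943959
40.131071524616075
```

```bash
Z='{"dx":0,"dy":0,"dz":0,"yaw":0}'; python3 -m pendant '[{"dx":0.1,"dy":0.5,"dz":-2.5,"yaw":0},{"dx":0,"dy":0,"dz":-3,"yaw":0},{"dx":0,"dy":0,"dz":-3,"yaw":0},{"dx":0,"dy":0,"dz":-3,"yaw":0},{"dx":0,"dy":0,"dz":-2.0,"yaw":0},{"dx":0,"dy":0,"dz":-1.0,"yaw":0},{"dx":0,"dy":0,"dz":-0.6,"yaw":0},{"dx":0,"dy":0,"dz":0,"yaw":0},{"dx":0,"dy":0,"dz":0,"yaw":0},{"dx":0,"dy":0,"dz":0,"yaw":0}]' 0 40
python3 -m pendant '[{"dx":0,"dy":0,"dz":0,"yaw":0},{"dx":0,"dy":0,"dz":0,"yaw":0},{"dx":0,"dy":0,"dz":0,"yaw":0},{"dx":0,"dy":0,"dz":0,"yaw":0},{"dx":0,"dy":0,"dz":0,"yaw":0},{"dx":0,"dy":0,"dz":0,"yaw":0},{"dx":0,"dy":0,"dz":0,"yaw":0},{"dx":0,"dy":0,"dz":0,"yaw":0},{"dx":0,"dy":0,"dz":0,"yaw":0},{"dx":0,"dy":0,"dz":0,"yaw":0}]' 255 50
```

```text
t: 3.5
eef_pos: [0.4658, -0.2681, 0.0602]
tool_rot: [2.949, 1.08, 0.001]
contact_force: [0.5, -0.5, 0.5]
gripper_width: 0.998
grasp_force: 0.0
t: 4.75
eef_pos: [0.4654, -0.2679, 0.0596]
tool_rot: [2.95, 1.08, 0.0]
contact_force: [-0.4, -0.2, 0.6]
gripper_width: -0.001
grasp_force: 0.0
```

```bash
python3 - <<'E'
from h import *
im=bot.get_image("wrist");S=bot.get_image("scene");D=bot.get_image("side")
a=cv2.resize(im["img"][100:400,120:520],(400,300))
f=lambda I:cv2.resize(I[135:210,258:358] ,(400,300),interpolation=cv2.INTER_CUBIC)
g=lambda I:cv2.resize(I[155:230,315:415] ,(400,300),interpolation=cv2.INTER_CUBIC)
save(None,"f.png",np.vstack([np.hstack([a,f(S["img"])]),np.hstack([g(D["img"]),a])]))
print(bot.sense()["gripper_width"],bot.sense()["grasp_force"])
E
```

```text
0.0020522346711413317 0.0
```

View pics/f.png

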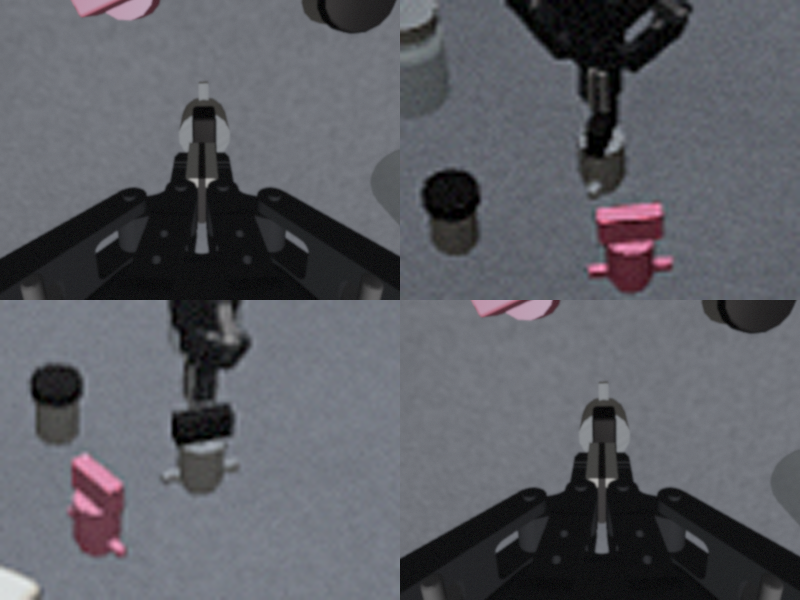

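```bash
python3 - <<'E'
from h import *
s=bot.sense();e=s["eef_pos"];print(e,s["joint_pos"],s["contact_force"])
for c in ["wrist","scene","side"]:
    im=bot.get_image(c)
    V=np.array(im["view"]);print(c,"cam",-V[:3,:3].T@V[:3,3])
    for dz in (.02,.008,0,-.011): print(dz,proj(im,e+[0,0,dz]))
    for z in (.044,.068): print("bar",z,proj(im,[.465,-.2685,z]))
E
```

```text
[ 0.46541829 -0.26789333  0.05962751] [-5.44431895e-01  5.22348555e-01  1.91250269e+00 -3.17684367e-05
  7.06733700e-01  3.24375340e-01] [ 0.17417407  0.08628729 -0.63637649]
wrist cam [ 0.52430397 -0.21747683  0.22161508]
0.02 [322.56143318 257.65318049]
0.008 [322.49623728 247.46343706]
0 [322.45742936 241.39798247]
-0.011 [322.40919671 233.85949864]
bar 0.044 [322.68670629 231.93869482]
bar 0.068 [322.83404297 248.87847951]
scene cam [0.96186399 0.50083213 0.87711105]
0.02 [308.84552386 161.64784023]
0.008 [308.93473522 164.83329376]
0 [308.99350808 166.93188514]
-0.011 [309.07342121 169.78532832]
bar 0.044 [309.10961937 170.80274075]
bar 0.068 [308.93498648 164.56324605]
side cam [0.08732805 0.72929775 0.88940892]
0.02 [364.88136523 180.27834001]
0.008 [364.70565452 183.61815679]
0 [364.58962381 185.82360738]
-0.011 [364.43151005 188.82895051]
bar 0.044 [364.58037725 190.00468637]
bar 0.068 [364.92835678 183.4361819 ]
```

The fingers look shut just above the bar, with their tips at about z 0.07, so they passed over its top. I'll open, go 15 mm lower and close again.

```bash
python3 -m pendant '[{"dx":0,"dy":0,"dz":0,"yaw":0},{"dx":0,"dy":0,"dz":0,"yaw":0},{"dx":0,"dy":0,"dz":0,"yaw":0},{"dx":0,"dy":0,"dz":0,"yaw":0},{"dx":0,"dy":0,"dz":0,"yaw":0},{"dx":0,"dy":0,"dz":-0.5,"yaw":0},{"dx":0,"dy":0,"dz":-0.5,"yaw":0},{"dx":0,"dy":0,"dz":-0.5,"yaw":0},{"dx":0,"dy":0,"dz":0,"yaw":0},{"dx":0,"dy":0,"dz":0,"yaw":0}]' 0 40
python3 -m pendant '[{"dx":0,"dy":0,"dz":0,"yaw":0},{"dx":0,"dy":0,"dz":0,"yaw":0},{"dx":0,"dy":0,"dz":0,"yaw":0},{"dx":0,"dy":0,"dz":0,"yaw":0},{"dx":0,"dy":0,"dz":0,"yaw":0},{"dx":0,"dy":0,"dz":0,"yaw":0},{"dx":0,"dy":0,"dz":0,"yaw":0},{"dx":0,"dy":0,"dz":0,"yaw":0},{"dx":0,"dy":0,"dz":0,"yaw":0},{"dx":0,"dy":0,"dz":0,"yaw":0}]' 255 50
```

```text
t: 6.3
eef_pos: [0.4654, -0.2679, 0.0445]
tool_rot: [-2.95, -1.08, 0.0]
contact_force: [0.1, -0.4, -0.3]
gripper_width: 0.998
grasp_force: 0.0
t: 7.55
eef_pos: [0.4656, -0.2681, 0.0448]
tool_rot: [2.95, 1.08, 0.001]
contact_force: [0.4, -1.2, 5.3]
gripper_width: 0.129
grasp_force: 49.2
```

Gripped, with the pads about 11 mm apart. I'll lift, carry it with the half-turn alternative to stay inside joint 6's range, and stop 5 cm beyond the socket so the wrist camera sees it.

```bash
python3 -m pendant '[{"dx":0,"dy":0,"dz":1,"yaw":0},{"dx":0,"dy":0,"dz":3.5,"yaw":0},{"dx":0,"dy":0,"dz":4,"yaw":0},{"dx":0,"dy":0,"dz":4,"yaw":0},{"dx":0,"dy":0,"dz":4,"yaw":0},{"dx":1.2,"dy":3.2,"dz":0,"yaw":10.2},{"dx":1.2,"dy":3.2,"dz":0,"yaw":10.2},{"dx":1.2,"dy":3.2,"dz":0,"yaw":10.2},{"dx":1.2,"dy":3.2,"dz":0,"yaw":10.2},{"dx":1.2,"dy":3.2,"dz":0,"yaw":10.2}]' 255 70
python3 -m pendant '[{"dx":1.2,"dy":3.2,"dz":0,"yaw":10.2},{"dx":1.2,"dy":3.2,"dz":0,"yaw":10.2},{"dx":1.2,"dy":3.2,"dz":0,"yaw":10.2},{"dx":1.2,"dy":3.2,"dz":0,"yaw":10.2},{"dx":1.2,"dy":3.2,"dz":0,"yaw":10.2},{"dx":1.2,"dy":3.2,"dz":0,"yaw":10.2},{"dx":1.2,"dy":3.2,"dz":0,"yaw":10.2},{"dx":1.2,"dy":3.2,"dz":0,"yaw":10.2},{"dx":1.2,"dy":3.2,"dz":0,"yaw":10.2},{"dx":0,"dy":0,"dz":0,"yaw":0}]' 255 70
python3 - <<'E'
from h import *
im=bot.get_image("wrist");np.save("w2.npy",im,allow_pickle=True);save(im,"g.png")
s=bot.sense();R=cv2.Rodrigues(s["tool_rot"])[0];print(s["eef_pos"],np.degrees(np.arctan2(R[1,0],R[0,0])),s["joint_pos"])
for a in "scene","side": np.save(a+"2.npy",bot.get_image(a),allow_pickle=True)
E
```

```text
t: 8.8
eef_pos: [0.5248, -0.1066, 0.2095]
tool_rot: [-2.19, -2.25, 0.001]
contact_force: [0.2, -0.9, -0.6]
gripper_width: 0.124
grasp_force: 68.5
t: 10.05
eef_pos: [0.6331, 0.182, 0.2092]
tool_rot: [0.088, -3.139, -0.0]
contact_force: [0.4, -1.1, -0.7]
gripper_width: 0.118
grasp_force: 68.6
[0.63262689 0.18072068 0.20910056] -176.9643786552905 [ 2.60251879e-01  4.73697894e-01  1.55206125e+00 -1.90541750e-04
  1.11759576e+00 -1.36344290e+00]
```

View pics/g.png

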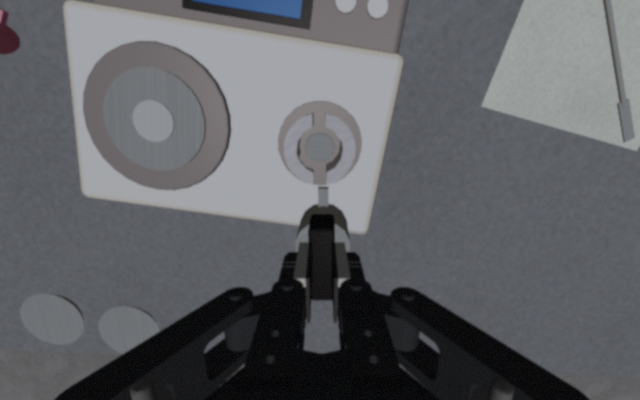

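The socket is at about (320,145), with its slots above at (320,118) and below at (320,175), nearly in line with the lug at (323,195). I'll rectify the rim plane and fit the ring and slots numerically.

```bash
cat > rim.py <<'E'
from h import *
def run(im,cx,cy):
    n=320;s=.00025
    g=np.array([[0,0],[n,0],[n,n],[0,n]],np.float32)
    w=np.array([proj(im,[cx+(p[0]-n/2)*s,cy+(p[1]-n/2)*s,.125]) for p in g],np.float32)
    T=cv2.warpPerspective(im["img"],cv2.getPerspectiveTransform(w,g),(n,n),flags=cv2.INTER_LINEAR).astype(float)
    L=T.mean(2); L=cv2.GaussianBlur(L,(5,5),0)
    yy,xx=np.mgrid[:n,:n]
    # centre: maximise ring(20-29mm) minus inside disc & outer annulus(31-34)
    from scipy.optimize import minimize
    def f(c):
        r=np.hypot(xx-n/2-c[0]/s/1000,yy-n/2-c[1]/s/1000)*s*1000
        ring=(r>20)&(r<29);o=(r>31.5)&(r<36)|(r>14)&(r<18)
        return L[o].mean()-L[ring].mean()
    b=min(((f((a,c)),a,c) for a in np.arange(-10,10.1,1) for c in np.arange(-10,10.1,1)))
    r=minimize(f,b[1:],method="Nelder-Mead",options=dict(initial_simplex=[[b[1],b[2]],[b[1]+1,b[2]],[b[1],b[2]+1]]));c=r.x
    a=np.radians(np.arange(0,360,1)); P=0
    for rr in (22,23.5,25,26.5): P=P+cv2.remap(L.astype(np.float32),(n/2+(c[0]+rr*np.cos(a))/s/1000).astype(np.float32)[None],(n/2+(c[1]+rr*np.sin(a))/s/1000).astype(np.float32)[None],1)[0]/4
    return np.array([cx,cy])+c/1000,r.fun,P
if __name__=="__main__":
    im=np.load("w2.npy",allow_pickle=True).item()
    c,v,P=run(im,.59,.178);print(c,v);print(np.round(P[np.r_[-30:31:2]]),"\n",np.round(P[150:211:2]))
    m=np.median(P)
    for lo in (-30,150):
        i=np.arange(lo,lo+61);d=np.clip(m-15-P[i%360],0,None);print((i*d).sum()/d.sum())
    # analyser lug / held lug tip: light lug ahead of cartridge
    e=bot.sense()["eef_pos"]
    I=im["img"].astype(int)
    print(I[183:212:3,312:336:2].mean(2).round())
E
python3 rim.py
```

```text
[0.59016015 0.17788603] -10.625035586126614
[146. 146. 146. 146. 146. 146. 146. 146. 145. 141. 133. 124. 118. 116.
 117. 116. 116. 116. 117. 116. 116. 117. 119. 123. 131. 139. 143. 145.
 145. 145. 145.] 
 [146. 146. 145. 145. 145. 144. 144. 144. 144. 142. 137. 130. 126. 125.
 125. 126. 126. 126. 126. 126. 125. 119. 110. 116. 131. 142. 146. 147.
 146. 147. 147.]
4.029964817851799
187.93701713835762
[[145. 126. 121. 120. 120. 119. 119. 138. 154. 154. 154. 160.]
 [165. 165. 164. 138. 125. 124. 125. 131. 147. 164. 165. 166.]
 [165. 165. 164. 130. 107. 106. 106. 107. 142. 165. 166. 166.]
 [166. 166. 164. 135. 118. 118. 115. 118. 145. 165. 165. 166.]
 [166. 166. 164. 138. 119. 118. 118. 118. 144. 165. 166. 165.]
 [166. 167. 164. 139. 117. 119. 116. 118. 145. 164. 166. 166.]
 [166. 167. 164. 139. 118. 118. 115. 117. 144. 164. 166. 166.]
 [151. 131. 114. 110. 115. 115. 115. 113. 105. 108. 126. 148.]
 [ 60.  46.  47.  63.  63.  57.  57.  64.  56.  46.  48.  56.]
 [ 48.  47.  48.  50.  51.  51.  49.  48.  48.  46.  49.  48.]]
```

```bash
python3 - <<'E'
from h import *
im=np.load("w2.npy",allow_pickle=True).item();e=bot.sense()["eef_pos"];R=cv2.Rodrigues(bot.sense()["tool_rot"])[0]
for z in (.010,.016): 
  for o in (-.002,0,.002): print(z,o,proj(im,np.append((e+R[:,0]*(.029+o))[:2],e[2]-.0448+z)))
print("bar top front",[proj(im,np.append((e+R[:,0]*(.022+o))[:2],e[2]-.0448+.068)).round(1) for o in (-.002,0,.002)])
I=im["img"].astype(int).mean(2)
print(I[176:212,320:325].mean(1).round()); print(I[196,312:334].round()); print(I[205:260:2,320:325].mean(1).round())
for c,ang in(("scene",0),("side",0)):
    J=np.load(c+"2.npy",allow_pickle=True).item();print(c,proj(J,e-[0,0,.0448]).round(1),proj(J,[.5902,.1779,.125]).round(1))
S,D=[np.load(c+"2.npy",allow_pickle=True).item()["img"] for c in("scene","side")]
f=lambda I,x,y:cv2.resize(I[y-50:y+50,x-50:x+50],(400,400),interpolation=cv2.INTER_CUBIC)
save(None,"hh.png",np.hstack([f(S,370,265),f(D,240,235)]))
E
```

```text
0.01 -0.002 [317.46844825 183.51702008]
0.01 0 [317.46808861 180.67651983]
0.01 0.002 [317.46772681 177.8189226 ]
0.016 -0.002 [317.36124744 185.76468899]
0.016 0 [317.36054634 182.84853052]
0.016 0.002 [317.3598409  179.91430769]
bar top front [array([316.1, 225.6]), array([316.1, 221.9]), array([316.1, 218.2])]
[117. 117. 117. 116. 117. 116. 116. 119. 129. 137. 124.  94.  87. 107.
 116. 117. 117. 118. 118. 118. 118. 118. 118. 117. 117. 118. 118. 118.
 115. 104.  82.  59.  51.  49.  50.  50.]
[166. 167. 165. 166. 165. 157. 139. 124. 118. 118. 118. 118. 118. 116.
 117. 126. 146. 160. 165. 166. 166. 165.]
[104.  59.  49.  50.  41.  12.   7.   4.   6.   7.   7.  10.  16.  24.
  29.  29.  28.  28.  29.  30.  29.  28.  28.  28.  27.  26.  26.  28.]
scene [365.1 285.9] [379.3 285.6]
side [218.1 241.2] [236.7 259.2]
```

View pics/hh.png

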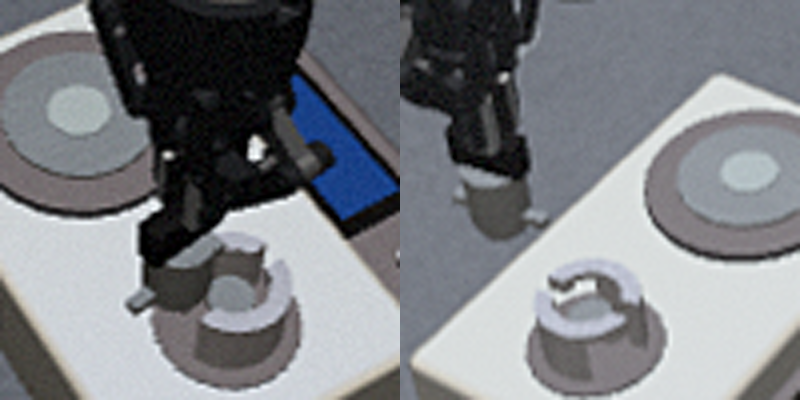

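The side view shows the cartridge held upright, lugs level, clear of the collar. The wrist picture was taken just as the arm settled, so I'll measure again at rest.

```bash
python3 - <<'E'
from h import *
import rim
s0=bot.sense()
im=bot.get_image("wrist");np.save("w3.npy",im,allow_pickle=True)
e=s0["eef_pos"];R=cv2.Rodrigues(s0["tool_rot"])[0];print(e,np.degrees(np.arctan2(R[1,0],R[0,0])))
c,v,P=rim.run(im,.59,.178);print(c,v);m=np.median(P)
for lo in (-30,150):
    i=np.arange(lo,lo+61);b=P[i%360]<m-12;print(i[b].min(),i[b].max())
I=im["img"].astype(int).mean(2)
print("lug proj",proj(im,np.append((e+R[:,0]*.029)[:2],e[2]-.0448+.016)),"bar",proj(im,np.append((e+R[:,0]*.022)[:2],e[2]-.0448+.068)))
print(I[170:212,320:325].mean(1).round()); 
for r in (192,196,200): print(r,I[r,310:336].round())
E
```

```text
[0.63252092 0.17937876 0.2092273 ] -177.07542354902333
[0.58979744 0.17779826] -10.606376013235177
-10 19
170 198
lug proj [321.06785868 183.94513908] bar [320.97695905 223.19027753]
[118. 118. 118. 117. 118. 117. 116. 116. 116. 116. 116. 115. 116. 116.
 116. 119. 114.  91.  88. 107. 116. 117. 118. 117. 118. 118. 117. 117.
 118. 118. 118. 118. 118. 117. 115. 104.  81.  59.  50.  48.  50.  49.]
192 [165. 165. 166. 166. 167. 166. 165. 155. 135. 118. 116. 119. 118. 117.
 117. 115. 116. 126. 146. 160. 165. 166. 166. 166. 166. 166.]
196 [167. 165. 166. 166. 166. 166. 164. 157. 140. 123. 116. 119. 117. 117.
 117. 116. 117. 126. 144. 161. 165. 166. 166. 166. 166. 166.]
200 [166. 167. 165. 165. 166. 166. 164. 157. 139. 122. 118. 118. 118. 119.
 115. 117. 115. 125. 145. 160. 166. 165. 166. 166. 166. 167.]
```

```bash
python3 - <<'E'
from h import *
im=np.load("w3.npy",allow_pickle=True).item()
I=im["img"].astype(int).mean(2)
print(I[222:234,320:325].mean(1).round()); print(I[226,300:345].round())
e=np.array([.6325,.1794,.2092]);a=np.radians(182.93);x=np.array([np.cos(a),np.sin(a)])
for px,z,l in (([322.8,188.7],.1804,.029),([322.8,228.5],.2324,.022)):
    p=ray(im,px,z)[:2]-l*x;print(p,"rel TCP",p-e[:2],"to socket",np.array([.5898,.1778])-p)
E
```

```text
[ 6.  7.  6.  6.  9.  9.  8. 15. 20. 24. 27. 28.]
[ 56.  46.  47.  55.  61.  76.  92. 100.  90.  58.  23.  11.   8.   6.
   1.   1.   5.   8.   8.  10.   8.  14.   9.   6.   6.   4.   2.   5.
   7.  10.   7.  10.   5.  31.  72. 103. 112. 108.  97.  81.  61.  54.
  47.  47.  45.]
[0.63574131 0.18070097] rel TCP [0.00324131 0.00130097] to socket [-0.04594131 -0.00290097]
[0.63538084 0.18044983] rel TCP [0.00288084 0.00104983] to socket [-0.04558084 -0.00264983]
```

```bash
python3 -m pendant '[{"dx":-1.2,"dy":-0.07,"dz":0,"yaw":0.35},{"dx":-1.2,"dy":-0.07,"dz":0,"yaw":0.35},{"dx":-1.2,"dy":-0.07,"dz":0,"yaw":0.35},{"dx":-1.0,"dy":-0.07,"dz":0,"yaw":0.35},{"dx":0,"dy":0,"dz":-1,"yaw":0},{"dx":0,"dy":0,"dz":-1,"yaw":0},{"dx":0,"dy":0,"dz":-1,"yaw":0},{"dx":0,"dy":0,"dz":-0.5,"yaw":0},{"dx":0,"dy":0,"dz":0,"yaw":0},{"dx":0,"dy":0,"dz":0,"yaw":0}]'
python3 - <<'E'
from h import *
s=bot.sense();print(s["eef_pos"],s["contact_force"],s["ft_torque"])
S=bot.get_image("scene")["img"];D=bot.get_image("side")["img"]
f=lambda I,x,y:cv2.resize(I[y-33:y+33,x-33:x+33],(400,400),interpolation=cv2.INTER_CUBIC)
save(None,"i.png",np.hstack([f(S,378,275),f(D,237,252)]))
E
```

```text
t: 11.5
eef_pos: [0.5877, 0.1774, 0.1748]
tool_rot: [-0.121, 3.139, 0.0]
contact_force: [0.1, -0.4, -0.6]
gripper_width: 0.12
grasp_force: 68.6
[0.58768393 0.17735691 0.17481898] [ 0.1005722  -0.42613193 -0.62294866] [-0.02443541 -0.01233053 -0.01373153]
```

View pics/i.png

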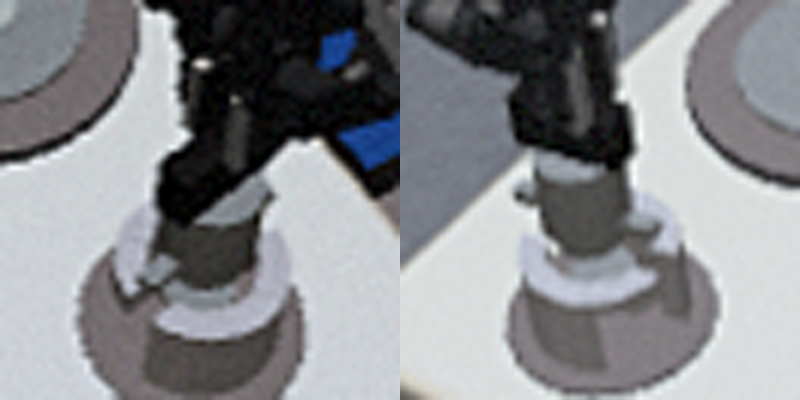

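The lugs sit above both slots: scene (155,275) and (265,190), side (525,190) and (640,225). I'll lower gently while watching the force.

```bash
python3 -m pendant '[{"dx":0,"dy":0,"dz":-0.3,"yaw":0},{"dx":0,"dy":0,"dz":-0.3,"yaw":0},{"dx":0,"dy":0,"dz":-0.2,"yaw":0},{"dx":0,"dy":0,"dz":-0.2,"yaw":0},{"dx":0,"dy":0,"dz":-0.2,"yaw":0},{"dx":0,"dy":0,"dz":-0.2,"yaw":0},{"dx":0,"dy":0,"dz":-0.2,"yaw":0},{"dx":0,"dy":0,"dz":-0.1,"yaw":0},{"dx":0,"dy":0,"dz":0,"yaw":0},{"dx":0,"dy":0,"dz":0,"yaw":0}]'
```

```text
t: 12.85
eef_pos: [0.5874, 0.1773, 0.1577]
tool_rot: [-0.121, 3.139, 0.0]
contact_force: [-0.1, -0.1, -1.5]
gripper_width: 0.12
grasp_force: 68.6
```

The underside is 12 mm below the mouth with no contact force, so the lugs are in the slots. Next I'll press against the spring.

```bash
python3 -m pendant '[{"dx":0,"dy":0,"dz":-0.1,"yaw":0},{"dx":0,"dy":0,"dz":-0.1,"yaw":0},{"dx":0,"dy":0,"dz":-0.1,"yaw":0},{"dx":0,"dy":0,"dz":-0.1,"yaw":0},{"dx":0,"dy":0,"dz":-0.1,"yaw":0},{"dx":0,"dy":0,"dz":-0.1,"yaw":0},{"dx":0,"dy":0,"dz":-0.1,"yaw":0},{"dx":0,"dy":0,"dz":-0.1,"yaw":0},{"dx":0,"dy":0,"dz":0,"yaw":0},{"dx":0,"dy":0,"dz":0,"yaw":0}]'
```

```text
t: 14.1
eef_pos: [0.5875, 0.1773, 0.1498]
tool_rot: [-0.121, 3.139, 0.0]
contact_force: [-1.5, 0.2, 1.5]
gripper_width: 0.12
grasp_force: 69.2
```

```bash
python3 -m pendant '[{"dx":0,"dy":0,"dz":-0.15,"yaw":0},{"dx":0,"dy":0,"dz":-0.15,"yaw":0},{"dx":0,"dy":0,"dz":-0.15,"yaw":0},{"dx":0,"dy":0,"dz":-0.15,"yaw":0},{"dx":0,"dy":0,"dz":-0.1,"yaw":0},{"dx":0,"dy":0,"dz":-0.1,"yaw":0},{"dx":0,"dy":0,"dz":-0.1,"yaw":0},{"dx":0,"dy":0,"dz":-0.1,"yaw":0},{"dx":0,"dy":0,"dz":0,"yaw":0},{"dx":0,"dy":0,"dz":0,"yaw":0}]'
```

```text
t: 15.35
eef_pos: [0.5878, 0.1775, 0.1402]
tool_rot: [-0.121, 3.138, 0.001]
contact_force: [-0.6, 0.3, 8.2]
gripper_width: 0.117
grasp_force: 70.1
```

Spring force is about 9.4 N, so it is roughly 30 mm deep. I'll twist clockwise, shifting the TCP to make up for the 3 mm grasp offset.

```bash
python3 -m pendant '[{"dx":-0.005,"dy":0.03,"dz":0,"yaw":-5},{"dx":-0.005,"dy":0.03,"dz":0,"yaw":-5},{"dx":-0.005,"dy":0.03,"dz":0,"yaw":-5},{"dx":-0.005,"dy":0.03,"dz":0,"yaw":-5},{"dx":0,"dy":0.03,"dz":0,"yaw":-5},{"dx":0.005,"dy":0.03,"dz":0,"yaw":-5},{"dx":0.005,"dy":0.03,"dz":0,"yaw":-5},{"dx":0.01,"dy":0.02,"dz":0,"yaw":-5},{"dx":0,"dy":0,"dz":0,"yaw":0},{"dx":0,"dy":0,"dz":0,"yaw":0}]'; python3 -c "
from h import *
s=bot.sense();R=cv2.Rodrigues(s['tool_rot'])[0];print(np.degrees(np.arctan2(R[1,0],R[0,0])),s['ft_torque'])"
```

```text
t: 16.6
eef_pos: [0.5884, 0.1796, 0.1405]
tool_rot: [0.959, 2.989, 0.001]
contact_force: [1.3, 0.2, 8.2]
gripper_width: 0.122
grasp_force: 70.0
144.42457938927186 [-0.17975243 -0.06311942 -0.01382045]
```

```bash
python3 -m pendant '[{"dx":0.01,"dy":0.02,"dz":0,"yaw":-2},{"dx":0.01,"dy":0.01,"dz":0,"yaw":-2},{"dx":0.01,"dy":0.01,"dz":0,"yaw":-2},{"dx":0.01,"dy":0.01,"dz":0,"yaw":-2},{"dx":0.01,"dy":0.01,"dz":0,"yaw":-2},{"dx":0,"dy":0.01,"dz":0,"yaw":-1},{"dx":0,"dy":0.01,"dz":0,"yaw":-1},{"dx":0,"dy":0,"dz":0,"yaw":-1},{"dx":0,"dy":0,"dz":0,"yaw":0},{"dx":0,"dy":0,"dz":0,"yaw":0}]'; python3 -c "
from h import *
s=bot.sense();R=cv2.Rodrigues(s['tool_rot'])[0];print(np.degrees(np.arctan2(R[1,0],R[0,0])),s['ft_torque'])"
```

```text
t: 17.85
eef_pos: [0.5888, 0.1803, 0.1404]
tool_rot: [1.291, 2.862, 0.001]
contact_force: [0.3, -1.1, 7.2]
gripper_width: 0.122
grasp_force: 70.0
131.42863831981256 [-0.2479502   0.03932948  0.03030358]
```

```bash
python3 -m pendant '[{"dx":0.005,"dy":0,"dz":0,"yaw":-1},{"dx":0.005,"dy":0.01,"dz":0,"yaw":-1},{"dx":0.005,"dy":0,"dz":0,"yaw":-1},{"dx":0.005,"dy":0.01,"dz":0,"yaw":-1},{"dx":0,"dy":0,"dz":0,"yaw":0},{"dx":0,"dy":0,"dz":0,"yaw":0},{"dx":0,"dy":0,"dz":0,"yaw":0},{"dx":0,"dy":0,"dz":0,"yaw":0},{"dx":0,"dy":0,"dz":0,"yaw":0},{"dx":0,"dy":0,"dz":0,"yaw":0}]'; python3 -c "
from h import *
s=bot.sense();R=cv2.Rodrigues(s['tool_rot'])[0];print(np.degrees(np.arctan2(R[1,0],R[0,0])),s['ft_torque'])"
```

```text
t: 19.1
eef_pos: [0.5887, 0.1803, 0.1403]
tool_rot: [1.39, 2.816, 0.0]
contact_force: [-0.2, -1.8, 7.5]
gripper_width: 0.117
grasp_force: 70.1
127.4397303092615 [-0.32925589  0.11688851  0.08201255]
```

```bash
python3 -m pendant '[{"dx":0,"dy":0,"dz":0.1,"yaw":0},{"dx":0,"dy":0,"dz":0.1,"yaw":0},{"dx":0,"dy":0,"dz":0.1,"yaw":0},{"dx":0,"dy":0,"dz":0.1,"yaw":0},{"dx":0,"dy":0,"dz":0,"yaw":0},{"dx":0,"dy":0,"dz":0,"yaw":0},{"dx":0,"dy":0,"dz":0,"yaw":0},{"dx":0,"dy":0,"dz":0,"yaw":0},{"dx":0,"dy":0,"dz":0,"yaw":0},{"dx":0,"dy":0,"dz":0,"yaw":0}]'; python3 -c "
from h import *
s=bot.sense();R=cv2.Rodrigues(s['tool_rot'])[0];print(np.degrees(np.arctan2(R[1,0],R[0,0])),s['ft_torque'])"
```

```text
t: 20.35
eef_pos: [0.5882, 0.1805, 0.1437]
tool_rot: [1.391, 2.816, -0.0]
contact_force: [1.0, -2.0, 4.6]
gripper_width: 0.116
grasp_force: 69.7
127.42367193666088 [-0.32724925  0.02210923  0.10867187]
```

```bash
python3 -m pendant '[{"dx":0,"dy":0,"dz":0.1,"yaw":0},{"dx":0,"dy":0,"dz":0.1,"yaw":0},{"dx":0,"dy":0,"dz":0.1,"yaw":0},{"dx":0,"dy":0,"dz":0,"yaw":0},{"dx":0,"dy":0,"dz":0,"yaw":0},{"dx":0,"dy":0,"dz":0,"yaw":0},{"dx":0,"dy":0,"dz":0,"yaw":0},{"dx":0,"dy":0,"dz":0,"yaw":0},{"dx":0,"dy":0,"dz":0,"yaw":0},{"dx":0,"dy":0,"dz":0,"yaw":0}]'; python3 -c "
from h import *
s=bot.sense();R=cv2.Rodrigues(s['tool_rot'])[0];print(np.degrees(np.arctan2(R[1,0],R[0,0])),s['ft_torque'])"
```

```text
t: 21.6
eef_pos: [0.5881, 0.1806, 0.1466]
tool_rot: [-1.391, -2.817, 0.0]
contact_force: [0.3, -0.6, 2.9]
gripper_width: 0.121
grasp_force: 69.3
127.41985031284898 [-0.32245193  0.08610688  0.05049586]
```

```bash
python3 -m pendant '[{"dx":0,"dy":0,"dz":0.1,"yaw":0},{"dx":0,"dy":0,"dz":0.1,"yaw":0},{"dx":0,"dy":0,"dz":0.05,"yaw":0},{"dx":0,"dy":0,"dz":0,"yaw":0},{"dx":0,"dy":0,"dz":0,"yaw":0},{"dx":0,"dy":0,"dz":0,"yaw":0},{"dx":0,"dy":0,"dz":0,"yaw":0},{"dx":0,"dy":0,"dz":0,"yaw":0},{"dx":0,"dy":0,"dz":0,"yaw":0},{"dx":0,"dy":0,"dz":0,"yaw":0}]'; python3 -c "
from h import *
s=bot.sense();R=cv2.Rodrigues(s['tool_rot'])[0];print(np.degrees(np.arctan2(R[1,0],R[0,0])),s['ft_torque'])"
```

```text
t: 22.85
eef_pos: [0.588, 0.1799, 0.1479]
tool_rot: [-1.391, -2.817, 0.002]
contact_force: [3.5, -3.8, -7.3]
gripper_width: 0.118
grasp_force: 68.6
127.42129143001173 [-0.57949036 -0.71814312  0.13616317]
```

The upward motion is now blocked at about 22 mm depth, so the lugs are in the notches. I'll ease the pull off and release.

```bash
python3 -m pendant '[{"dx":0,"dy":0,"dz":-0.1,"yaw":0},{"dx":0,"dy":0,"dz":0,"yaw":0},{"dx":0,"dy":0,"dz":0,"yaw":0},{"dx":0,"dy":0,"dz":0,"yaw":0},{"dx":0,"dy":0,"dz":0,"yaw":0},{"dx":0,"dy":0,"dz":0,"yaw":0},{"dx":0,"dy":0,"dz":0,"yaw":0},{"dx":0,"dy":0,"dz":0,"yaw":0},{"dx":0,"dy":0,"dz":0,"yaw":0},{"dx":0,"dy":0,"dz":0,"yaw":0}]' - 20
python3 -m pendant '[{"dx":0,"dy":0,"dz":0,"yaw":0},{"dx":0,"dy":0,"dz":0,"yaw":0},{"dx":0,"dy":0,"dz":0,"yaw":0},{"dx":0,"dy":0,"dz":0,"yaw":0},{"dx":0,"dy":0,"dz":0,"yaw":0},{"dx":0,"dy":0,"dz":0,"yaw":0},{"dx":0,"dy":0,"dz":1,"yaw":0},{"dx":0,"dy":0,"dz":3,"yaw":0},{"dx":0,"dy":0,"dz":3,"yaw":0},{"dx":0,"dy":0,"dz":3,"yaw":0}]' 0
python3 -m pendant '[{"dx":2,"dy":0,"dz":0,"yaw":0},{"dx":2,"dy":0,"dz":0,"yaw":0},{"dx":0,"dy":-2,"dz":0,"yaw":0},{"dx":0,"dy":-3,"dz":0,"yaw":0},{"dx":0,"dy":-3,"dz":0,"yaw":0},{"dx":0,"dy":-3,"dz":0,"yaw":0},{"dx":0,"dy":-2,"dz":0,"yaw":0},{"dx":0,"dy":0,"dz":0,"yaw":0},{"dx":0,"dy":0,"dz":0,"yaw":0},{"dx":0,"dy":0,"dz":0,"yaw":0}]'
python3 - <<'E'
from h import *
S=bot.get_image("scene")["img"];D=bot.get_image("side")["img"]
f=lambda I,x,y:cv2.resize(I[y-33:y+33,x-33:x+33],(400,400),interpolation=cv2.INTER_CUBIC)
save(None,"j.png",np.hstack([f(S,378,275),f(D,237,252)]))
E
```

```text
t: 24.1
eef_pos: [0.5882, 0.1802, 0.1478]
tool_rot: [1.391, 2.816, -0.001]
contact_force: [3.6, -4.5, -4.3]
gripper_width: 0.117
grasp_force: 69.1
t: 25.35
eef_pos: [0.5882, 0.1806, 0.2498]
tool_rot: [1.391, 2.816, 0.001]
contact_force: [0.1, 0.1, 1.0]
gripper_width: 0.997
grasp_force: 0.0
t: 26.6
eef_pos: [0.6281, 0.0515, 0.2481]
tool_rot: [-1.39, -2.817, -0.0]
contact_force: [-0.2, 0.2, 0.0]
gripper_width: 1.001
grasp_force: 0.0
```

View pics/j.png

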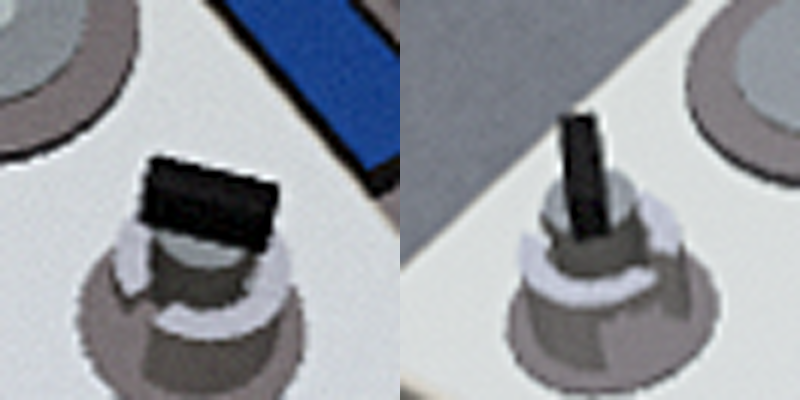

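The cartridge stands upright, turned from the slots, with no lugs showing. I'll check its depth and tilt by projecting the bar into both views.

```bash
python3 - <<'E'
from h import *
for c,o in(("scene",(345,242)),("side",(204,219))):
    im=bot.get_image(c); I=im["img"]
    m=np.zeros((400,640),np.uint8);x,y=o;m[y:y+66,x:x+66]=(I[y:y+66,x:x+66].max(2)<45)*255
    n,l,st,_=cv2.connectedComponentsWithStats(m)
    ct={}
    for k in range(1,n):
        if st[k,4]>40: print(c,"seen box",st[k,:4])
    for d in (.016,.022,.027):
      for ang in(-45,-50,-55):
        a=np.radians(ang);u=np.array([np.cos(a),np.sin(a)]);v=np.array([-u[1],u[0]])
        P=np.array([proj(im,[*(np.array([.5898,.1778])+i*.022*u+j*.007*v),.125-d+z]) for i in(-1,1) for j in(-1,1) for z in(.044,.068)])
        print(d,ang,np.round(P.min(0),1),np.round(P.max(0)-P.min(0),1))
E
```

```text
scene seen box [380 242  31  32]
scene seen box [368 268  23  16]
0.016 -45 [369.5 266.5] [24.  15.9]
0.016 -50 [369.3 265.7] [24.4 17.4]
0.016 -55 [369.2 265. ] [24.6 18.8]
0.022 -45 [369.3 268.2] [23.9 15.9]
0.022 -50 [369.1 267.5] [24.3 17.3]
0.022 -55 [369.  266.8] [24.5 18.7]
0.027 -45 [369.1 269.6] [23.8 15.8]
0.027 -50 [368.9 268.9] [24.2 17.3]
0.027 -55 [368.8 268.2] [24.4 18.7]
side seen box [231 238   8  21]
0.016 -45 [228.8 235.1] [11.5 23. ]
0.016 -50 [229.6 235.1] [ 9.8 23. ]
0.016 -55 [230.4 235.2] [ 8.1 22.8]
0.022 -45 [229.1 237.1] [11.4 22.9]
0.022 -50 [230.  237.1] [ 9.8 22.9]
0.022 -55 [230.8 237.2] [ 8.1 22.8]
0.027 -45 [229.5 238.7] [11.4 22.9]
0.027 -50 [230.3 238.7] [ 9.7 22.9]
0.027 -55 [231.1 238.8] [ 8.1 22.7]
```

Both views agree with the bar at 22 mm depth and about -50 degrees. The cartridge is locked and upright and the gripper is clear, so I'm handing in.

```bash
python3 -c "
from plant import bot
print(bot.hand_in())"
```

```text
the job is handed in; nothing more can be done
None
```

The cartridge is locked upright in the bayonet socket, about 22 mm below the mouth and turned about 57° clockwise from the slots, with the gripper clear; I handed the job in at about 27 s, but `hand_in()` returned no verdict, so the result is from my own camera and force checks.

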